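# Open the child-resistant solvent bottle

## Task

Open the amber solvent bottle that is clamped in the wooden stand: press its child-resistant cap down, keep it pressed while you turn it anticlockwise, then lift the cap off and set it down upright in the flat steel tray. Work gently: press only as firmly as the cap needs, never pull hard on the bottle, and leave the pin jar, the solder spool and the dropper bottle where they are.

Things in the scene. Friction and masses are not known exactly. Their poses are not given: they have to be found in the camera images.
- stand: Wooden block 95 x 95 x 30 mm with a short amber bottle, 64 mm wide, clamped upright in its middle; all fixed to the worktop. A black thumbscrew sticks out of its -x side. Origin: centre of the block's underside, below the bottle's axis; z up. Over 28 N on it, or a pull over 12 N on a locked cap, is too hard. A sprung plug in the bottle's mouth pushes up under the cap with 8 N.
- neck_foot (a point): Point on the bottle's axis 80 mm above the worktop, where the sloping shoulder (from 64 to 80 mm up) meets the 24 mm wide neck (top at 110 mm). Two lugs on the neck hold the inner cap: it must turn 0.65 to 2.4 rad anticlockwise seen from above (stop at about 2.5), then lifts straight off; before that a pull only strains it. Clockwise it is at its stop from the start.
- cap_centre (a point): Centre of the black round ribbed cap (45 mm wide, 34 mm high, 100 g), half-way up its axis; z up when upright. Two-piece: the shell, which one grips, turns endlessly and slides up and down by 21 mm on a white inner cap with light friction (1.3 N), staying where left. A press stops it 3 to 19 mm below the start, at a height that differs in each bottle and must be felt.
- cap_top (a point): Centre of the cap's flat top. In the last 1.8 mm of press, 45-degree ridges (every 30 degrees) engage: above that the shell only idles, pushed under about 4 N it clicks over, at 7 to 14 N it drives the inner cap. Over 8 N all yields 1 mm more, then is solid. Up to 0.5 rad is lost before the ridges meet, so turn at least 1.2 rad anticlockwise under pressure.
- tray: Flat open square steel tray, 140 x 140 mm, walls 3 mm thick and 14 mm high, floor 3 mm thick; fixed. The origin is at the centre of its underside.
- pin_jar_centre (a point): Centre of a bystander: jar with a dark lid, 44 mm wide, 105 mm high, half-way up.
- solder_spool_centre (a point): Centre of a bystander: spool of solder with grey flanges, about 56 mm wide, 38 mm high, half-way up.
- flux_bottle_centre (a point): Centre of a bystander: small dropper bottle, 34 mm wide, 102 mm high, half-way up.

How it is judged:
By the outcome, as a careful person would: the job done as asked, in the order asked, and still so for the second after the job is handed in, with the robot touching nothing.
It also fails if it takes over 48 s, if anything falls off the work surface, if the arm or the gripper's body presses on something with over 40 N, if the wrist force passes 120 N, or if a joint passes its speed limit or range.

## Robot

A 6-joint arm with a two-finger parallel gripper is mounted at the origin on a cart in front of the work surface, level with it; the furniture and walls round the work are solid. World frame = base frame: x ahead of the robot, y to its left, z up, the work surface at z = 0. Lengths are in mm, angles in rad, forces in N, time in s.
With the tool pointing down it reaches from about 350 to 775 mm from the base axis. Payload 7.3 kg.
Tool frame: the origin (TCP) lies at the very end of the fingers, on their centre line; the grasp point (between the pads) lies 19 mm behind it; z points along the fingers, y is the line along which they close (so a half turn about z gives the same grasp; the last joint's range is limited). The gripper opens to 92 mm and grips with 3 to 60 N. Pads are 19 mm wide; open, the fingers measure 130 mm over their backs; the gripper's body (75 mm by 190 mm) begins 47 mm behind the grasp point.
Start: joints at [-1.39, 0.342, 1.524, -0, 1.275, -0.146], TCP at [168.555, -497.226, 226.741] pointing down, gripper open.
Joint ranges: [-2.53, 2.53], [-0.77, 2.02], [0.04, 2.7], [-1, 4.14], [0.28, 2.66], [-3.11, 3.11]. Speed limits (rad/s): [2.57, 2.57, 3.14, 3.14, 3.14, 3.14].

## Interface

Orientations are given as [roll, pitch, yaw] about the fixed x, y, z axes, in that order (R = Rz(yaw) Ry(pitch) Rx(roll)).
In Python, from plant import bot gives the robot as it stands.
- The arm moves only by the tool jog_arm, never from a script. Its argument "targets" is a list of rows, each an object with "xyz": the shift along the tool's x, y, z as a fraction of full scale, a list of three; "spin": the turn about the tool's z as a fraction of full scale. In form: [{"xyz": [x, y, z], "spin": spin}, ...]. A call has exactly 10 rows; each row shifts and turns the commanded pose from where the row before left it, along the tool's axes as they then stand; what a row does not reach is not made up. Full scale, the value 1, is 80 mm for a shift and 0.1 rad for a turn. A row lasts 1/8 s, in which the tool goes at most 62.5 mm and 10.7 degrees, less where a joint would pass 70% of its speed; a pose out of reach is approached as far as the arm can. A call with a number of a shift or a turn outside -1 to 1 is refused whole. A call with a gripper value outside its range is refused whole. "gripper" is the opening in per cent of the stroke, from 0 (shut) to 100 (fully open), set as the call begins (left out, the last holds). The fingers move at their own pace and stop on an object; the grip force is fixed at half the most. Time passes only in rows, so rows that do not move let the fingers close, or fill a call up. It gives the time, the measured TCP pose, the force, the opening and the grip force at its end, in the units of the state.
- bot.get_obs(): the state, without advancing time (a new reading comes with each control period).
- bot.capture(name): name is "scene" or "side" or "wrist"; returns the picture (400x640x3 uint8, blue, green, red); there is no depth.
- bot.get_calibration(name): a dict with "vfov" (degrees; the focal length in pixels is half the picture's height over the tangent of half this angle, whatever the lens; pixels are square), "cx", "cy" (the principal point, pixels), "eye" and "rotation" of the camera in the world. Camera axes: x right, y down, z forward; pixel columns grow to the right and rows downward; lengths in mm; the calibration is good to about 2 mm. A picture is of the moment at which its call begins: read the wrist's pose just before it. get_calibration takes no time and is no camera call; for the wrist camera it gives the pose at the moment of the call.
- bot.close_job(): hands the job in; it is judged then, once.
The state is a dict: "time": time; "joint_positions": joint angles; "dq": joint speeds; "tau": joint torques, N m; "tool_pos": TCP position; "tcp_rot": TCP orientation; "contact_force": force on the tool from outside, world axes, zero at the start; "moment": the same for the moment, N m; "grip_width": finger opening in mm; "finger_force": force on a finger pad.
Only numpy, scipy, OpenCV 4.12 (cv2) and the standard library are available. Lean on these libraries where they do the work, as an engineer would, in place of code of your own. Each camera call takes 0.05 s, during which the arm holds its last target. There are 200 camera calls.

## Working session

There is one attempt and no reset: what is moved stays moved. The work goes in short steps, Python scripts to look and compute and a tool call to move; the robot and the scene stay as the last step left them, time stands still between calls to the robot, and variables do not carry over. Pictures are saved under pics/ and viewed, at most 10 in all, crops included, and the job is handed in when it is done.

Besides the shell and the picture viewer there is one more tool, called after "Call:" as name(argument=value, ...) on one line, values as JSON. jog_arm: Moves the arm, as the interface text tells. Shift numbers are shares of 80 mm and turn numbers shares of 0.1 rad, none past 1 either way. Its arguments: {"type":"object","properties":{"targets":{"type":"array","items":{"type":"object","properties":{"xyz":{"type":"array","items":{"type":"number"}},"spin":{"type":"number"}}}},"gripper":{"type":"number"}},"required":["targets"]}

```bash
ls; mkdir -p pics; python3 - <<'E'
from plant import bot
import cv2,numpy as np
o=bot.get_obs(); print(o)
ims=[]
for n in("scene","side"):
    c=bot.get_calibration(n); print(n,c)
    im=bot.capture(n); cv2.imwrite(f"pics/{n}0.png",im)
E
```

```text
pics
{'time': 0.0, 'joint_positions': array([-1.39001751e+00,  3.42745328e-01,  1.52501613e+00,  1.31335960e-05,
        1.27543114e+00, -1.46013001e-01]), 'dq': array([ 0.00108819, -0.00115096,  0.00125066,  0.00198429, -0.00113517,
        0.00243817]), 'tau': array([-2.27049910e-03, -4.31254148e+01, -2.44219440e+01,  7.15970015e-02,
        5.59912249e-02, -1.11118381e-04]), 'tool_pos': array([ 168.47101535, -496.79486497,  226.03355863]), 'tcp_rot': array([-3.14001156e+00, -2.45208426e-04,  3.26787794e-01]), 'contact_force': array([-0.72141103, -0.31615848, -0.64549636]), 'moment': array([-0.02418187,  0.02351112, -0.01396656]), 'finger_force': 0.0, 'grip_width': 92.11891771143736}
scene {'vfov': 52.46735578140948, 'cx': 316.72155995762466, 'cy': 200.3221230581862, 'eye': array([ 277.11286902, -730.09880368,  730.77039339]), 'rotation': array([-2.27728706e+00, -8.09135558e-04, -4.40008105e-01])}
side {'vfov': 45.226293152560494, 'cx': 328.05512382678836, 'cy': 195.8032308739041, 'eye': array([  479.33500823, -1027.33635054,   638.69465535]), 'rotation': array([-2.06940119, -0.01398375, -0.12111258])}
```

View pics/scene0.png

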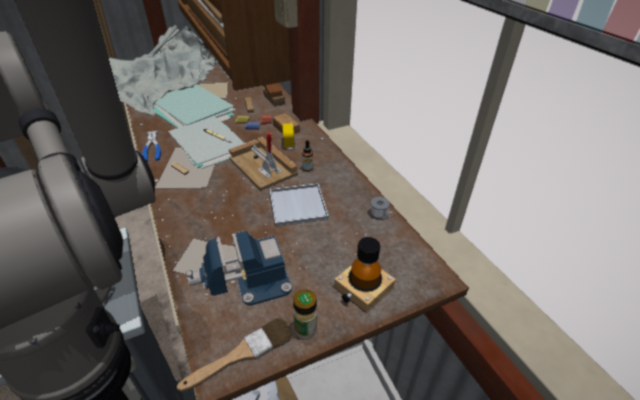

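View pics/side0.png

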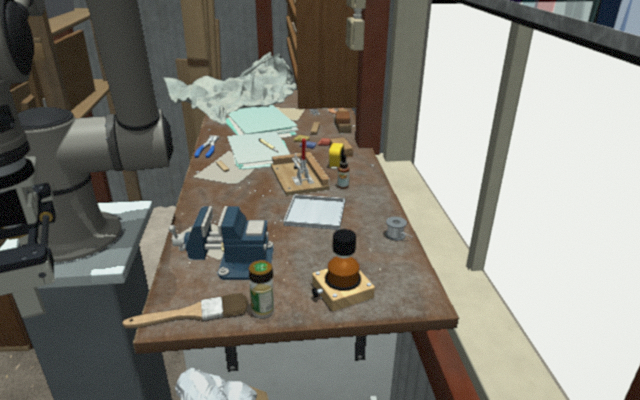

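```bash
cat > h.py <<'E'
import numpy as np,cv2
from scipy.spatial.transform import Rotation as Ro
def ray(c,uv):
    f=200/np.tan(np.radians(c['vfov'])/2)
    d=np.array([(uv[0]-c['cx'])/f,(uv[1]-c['cy'])/f,1.])
    return np.array(c['eye']),Ro.from_euler('xyz',c['rotation']).as_matrix()@(d/np.linalg.norm(d))
def plane(c,uv,z):
    e,d=ray(c,uv); return e+d*(z-e[2])/d[2]
def tri(c1,u1,c2,u2):
    (a,d),(b,e)=ray(c1,u1),ray(c2,u2)
    s=np.linalg.lstsq(np.c_[d,-e],b-a,rcond=None)[0]
    p,q=a+s[0]*d,b+s[1]*e
    return (p+q)/2,np.linalg.norm(p-q)
def proj(c,p):
    f=200/np.tan(np.radians(c['vfov'])/2)
    v=Ro.from_euler('xyz',c['rotation']).as_matrix().T@(np.array(p)-c['eye'])
    return np.array([c['cx'],c['cy']])+f*v[:2]/v[2]
def blob(m,roi):
    x0,y0,x1,y1=roi; s=m[y0:y1,x0:x1].astype(np.uint8)
    n,l,st,ce=cv2.connectedComponentsWithStats(s)
    k=1+np.argmax(st[1:,4]); return ce[k]+[x0,y0],st[k]+[x0,y0,0,0,0],(l==k)
E
python3 - <<'E'
from plant import bot
from h import *
C={n:bot.get_calibration(n) for n in("scene","side")}
I={n:cv2.imread(f"pics/{n}0.png") for n in C}
R={"scene":dict(cap=(350,232,388,264),tray=(255,172,340,232)),"side":dict(cap=(326,224,364,258),tray=(275,190,352,232))}
cc={}
for n in C:
    im=I[n].astype(int)
    cc[n]=blob(im.max(2)<45,R[n]['cap']); print(n,cc[n][:2])
    g=(im.min(2)>120)
    t=blob(g,R[n]['tray']); print('tray',t[:2],plane(C[n],t[0],4))
    cn=cv2.findContours(t[2].astype(np.uint8),0,2)[0]; cn=max(cn,key=cv2.contourArea)
    q=cv2.boxPoints(cv2.minAreaRect(cn))
    a=cv2.approxPolyDP(cv2.convexHull(cn),5,True)[:,0]+np.array(R[n]['tray'][:2])
    print([(tuple(p),plane(C[n],p,8)[:2].round(0)) for p in a])
p,e=tri(C['scene'],cc['scene'][0],C['side'],cc['side'][0]); print('cap',p,e)
for n in C: print(plane(C[n],cc[n][0],105))
# bystanders
print('jar',tri(C['scene'],(305,312),C['side'],(261,289)),'spool',tri(C['scene'],(380,208),C['side'],(397,228)),'flux',tri(C['scene'],(307,157),C['side'],(344,169)))
big=[cv2.resize(I['scene'][225:315,320:410],(400,400),interpolation=2),cv2.resize(I['side'][215:305,300:390],(400,400),interpolation=2)]
cv2.imwrite('pics/crop1.png',np.hstack(big))
E
```

```text
scene (array([368.18277311, 250.12184874]), array([358, 238,  22,  26, 476]))
tray (array([297.49266114, 204.20612636]), array([ 270,  184,   59,   39, 1567])) [585.94130443  47.6405725    4.        ]
[((np.int64(318), np.int64(184)), array([673., 100.])), ((np.int64(327), np.int64(215)), array([638., -29.])), ((np.int64(275), np.int64(222)), array([504.,   4.])), ((np.int64(270), np.int64(189)), array([540., 137.]))]
side (array([343.82862903, 242.2016129 ]), array([333, 230,  23,  25, 496]))
tray (array([314.34135667, 211.31947484]), array([ 283,  194,   62,   32, 1371])) [583.1576575   48.25039178   4.        ]
[((np.int64(283), np.int64(220)), array([500.,   6.])), ((np.int64(295), np.int64(194)), array([538., 141.])), ((np.int64(344), np.int64(198)), array([670., 105.])), ((np.int64(339), np.int64(225)), array([637., -31.]))]
cap [ 610.31128988 -267.64486036  118.86141028] 1.6701948816288146
[ 618.76543027 -256.50740866  105.        ]
[ 613.05176201 -248.42716894  105.        ]
jar (array([ 450.34840696, -305.95374073,   51.20434069]), np.float64(6.220272338839294)) spool (array([771.83458435, -74.10473002,  17.94394563]), np.float64(0.23660377807445102)) flux (array([676.34981893, 178.02860971,  56.79619302]), np.float64(9.14331982007975))
```

View pics/crop1.png

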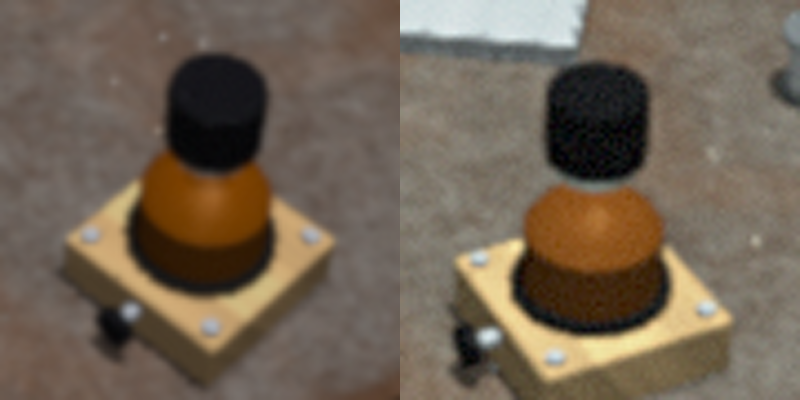

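The crop shows the black cap at scene (368,250) and side (344,242). It triangulates to about (610,-268,119), a plausible height. The tray centre is at about (584,48) and its corners give ~137 mm edges. Next I move above the cap.

Call:
jog_arm(targets=[{"xyz":[0.615,-0.094,0],"spin":0},{"xyz":[0.615,-0.094,0],"spin":0},{"xyz":[0.615,-0.094,0],"spin":0},{"xyz":[0.615,-0.094,0],"spin":0},{"xyz":[0.615,-0.094,0],"spin":0},{"xyz":[0.615,-0.094,0],"spin":0},{"xyz":[0.615,-0.094,0],"spin":0},{"xyz":[0.615,-0.094,0],"spin":0},{"xyz":[0.615,-0.094,0],"spin":0},{"xyz":[0.615,-0.094,0],"spin":0}], gripper=100)

```text
time: 1.35
tool_pos: [611.5, -267.1, 226.2]
tcp_rot: [-3.141, 0.001, 0.327]
contact_force: [0.6, -0.3, 0.4]
grip_width: 91.6
finger_force: 0.0
```

```bash
python3 - <<'E'
from plant import bot
from h import *
c=bot.get_calibration("wrist"); im=bot.capture("wrist"); cv2.imwrite("pics/w1.png",im)
o=bot.get_obs(); print(o['time'],o['tool_pos'],o['tcp_rot'],o['joint_positions'],o['contact_force']); print(c)
for z in (102,119,136): print(proj(c,[610.3,-267.6,z]))
E
```

```text
1.4 [ 615.93642969 -263.0686348   225.35566886] [-3.13976579e+00 -2.62030837e-03  3.30647295e-01] [-0.5194876   0.61937858  1.07148392  0.00319749  1.45037433  0.72027549] [-2.29188902  4.8978373  -1.35160335]
{'vfov': 60.89763154512439, 'cx': 323.4421775581863, 'cy': 199.36978576071687, 'eye': array([ 685.9468916 , -242.3341312 ,  385.26388177]), 'rotation': array([ 2.84265960e+00,  7.08917057e-04, -1.24482371e+00])}
[323.34010793 191.03812291]
[323.31938963 196.67954489]
[323.29609897 203.02140187]
```

View pics/w1.png

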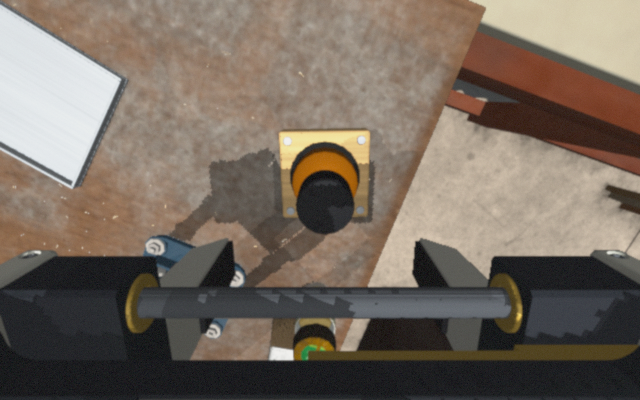

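The wrist view shows the cap centred near (325,201), the stand around (325,175) and the jar at (318,345). The arm is still swinging, so I retake for a precise measurement.

```bash
python3 - <<'E'
from plant import bot
from h import *
for k in range(5):
    c=bot.get_calibration("wrist");t=bot.get_obs()['tool_pos']; im=bot.capture("wrist")
    m=im.max(2)<45
    # cap blob: dark, below amber
    roi=(285,160,365,245); b=blob(m,roi)
    ys,xs=np.nonzero(b[2]); cy,cx=ys+roi[1],xs+roi[0]
    sel=cy>185
    # circle from lower boundary: width rows
    w=[(y,cx[cy==y].min(),cx[cy==y].max()) for y in range(185,235,6) if (cy==y).any()]
    h,ii=cv2.threshold(im.max(2),0,1,0)
    print(t.round(1),b[0],b[1],w, plane(c,b[0],119).round(1))
cv2.imwrite('pics/w2.png',im)
E
```

```text
[ 615.9 -263.1  225.4] [323.73764434 206.39769053] [ 300  178   56   62 2165] [(185, np.int64(310), np.int64(345)), (191, np.int64(305), np.int64(350)), (197, np.int64(303), np.int64(352)), (203, np.int64(302), np.int64(354)), (209, np.int64(301), np.int64(340)), (215, np.int64(301), np.int64(330)), (221, np.int64(302), np.int64(333)), (227, np.int64(304), np.int64(334)), (233, np.int64(309), np.int64(334))] [ 607.4 -266.3  119. ]
[ 613.6 -264.6  225.1] [323.47765862 203.44548704] [ 299  175   57   62 2238] [(185, np.int64(306), np.int64(347)), (191, np.int64(303), np.int64(350)), (197, np.int64(301), np.int64(352)), (203, np.int64(300), np.int64(354)), (209, np.int64(299), np.int64(345)), (215, np.int64(300), np.int64(331)), (221, np.int64(302), np.int64(334)), (227, np.int64(306), np.int64(334)), (233, np.int64(314), np.int64(335))] [ 607.3 -266.9  119. ]
[ 611.7 -266.2  225.2] [322.94592199 201.30319149] [ 298  172   57   62 2256] [(185, np.int64(303), np.int64(348)), (191, np.int64(301), np.int64(350)), (197, np.int64(299), np.int64(352)), (203, np.int64(298), np.int64(353)), (20
[... 300 characters left out ...]
02), np.int64(348)), (191, np.int64(300), np.int64(350)), (197, np.int64(298), np.int64(352)), (203, np.int64(297), np.int64(353)), (209, np.int64(298), np.int64(328)), (215, np.int64(300), np.int64(332)), (221, np.int64(302), np.int64(333)), (227, np.int64(309), np.int64(333))] [ 606.3 -267.8  119. ]
[ 609.8 -268.   226. ] [321.8550068  199.40507476] [ 296  169   57   62 2207] [(185, np.int64(301), np.int64(348)), (191, np.int64(299), np.int64(350)), (197, np.int64(297), np.int64(351)), (203, np.int64(297), np.int64(352)), (209, np.int64(298), np.int64(326)), (215, np.int64(299), np.int64(331)), (221, np.int64(304), np.int64(333)), (227, np.int64(311), np.int64(335))] [ 606.  -268.2  119. ]
```

Call:
jog_arm(targets=[{"xyz":[-0.026,0.003,0.2],"spin":0},{"xyz":[0,0,0.3],"spin":0},{"xyz":[0,0,0.3],"spin":0},{"xyz":[0,0,0.3],"spin":0},{"xyz":[0,0,0.25],"spin":0},{"xyz":[0,0,0.13],"spin":0},{"xyz":[0,0,0.05],"spin":0},{"xyz":[0,0,0],"spin":0},{"xyz":[0,0,0],"spin":0},{"xyz":[0,0,0],"spin":0}], gripper=68)

```text
time: 2.9
tool_pos: [608.8, -269.1, 105.0]
tcp_rot: [3.141, -0.001, 0.327]
contact_force: [-0.4, -0.4, -0.9]
grip_width: 62.5
finger_force: 0.0
```

Call:
jog_arm(targets=[{"xyz":[0,0,0],"spin":0},{"xyz":[0,0,0],"spin":0},{"xyz":[0,0,0],"spin":0},{"xyz":[0,0,0],"spin":0},{"xyz":[0,0,0],"spin":0},{"xyz":[0,0,0],"spin":0},{"xyz":[0,0,0],"spin":0},{"xyz":[0,0,0],"spin":0},{"xyz":[0,0,0],"spin":0},{"xyz":[0,0,0],"spin":0}], gripper=51)

```text
time: 4.15
tool_pos: [608.5, -269.0, 104.3]
tcp_rot: [3.142, 0.0, 0.327]
contact_force: [0.3, -1.2, 0.7]
grip_width: 46.9
finger_force: 0.0
```

```bash
python3 - <<'E'
from plant import bot
from h import *
im=bot.capture("side"); 
w=bot.capture("wrist")
o=bot.get_obs(); print(o['time'],o['tool_pos'],o['tcp_rot'],o['contact_force'],o['moment'],o['grip_width'])
cv2.imwrite('pics/c2.png',np.hstack([cv2.resize(im[170:320,265:425],(400,375),interpolation=2),cv2.resize(w[100:400,160:480],(400,375))]))
E
```

```text
4.25 [ 608.48528044 -268.97229037  104.32050851] [3.14150121e+00 2.82676618e-05 3.26799436e-01] [-0.52106147  0.09683233  0.11438266] [-0.05580844 -0.01878658 -0.00225227] 46.52603280976277
```

View pics/c2.png

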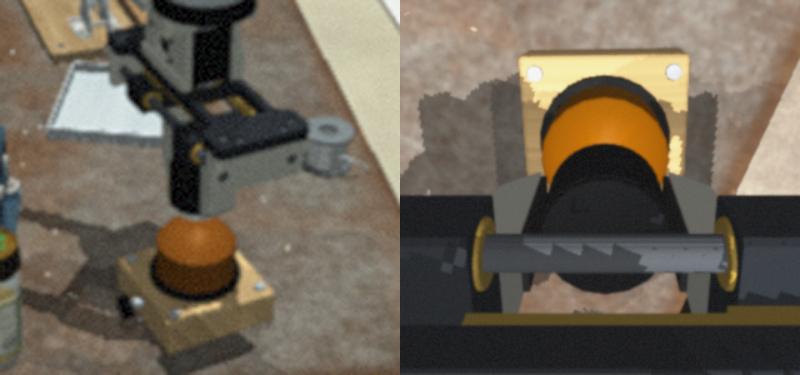

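The crop shows the fingers straddling the cap, with the cap centred between them at about crop x 607. The far rim of the cap top is at crop y 293, full-image row ≈334. I check the offset along tool x from that rim.

```bash
python3 - <<'E'
from plant import bot
from h import *
o=bot.get_obs(); c=bot.get_calibration("wrist"); w=bot.capture("wrist")
print(w[320:346,318:332].max(2).mean(1).round(0))
R=Ro.from_euler('xyz',o['tcp_rot']).as_matrix()
for r in (332,334,336):
  for z in (134,136): print(r,z,(R.T@(plane(c,(325.6,r),z)-o['tool_pos'])).round(1))
E
```

```text
[ 36.  32.  34.  33.  33.  34.  34.  32.  33.  34.  33.  32.  34.  40.
  69. 114. 139. 145. 145. 147. 149. 151. 153. 154. 153. 154.]
332 134 [-24.3   1.3 -29.7]
332 136 [-22.7   1.2 -31.7]
334 134 [-25.4   1.3 -29.7]
334 136 [-23.7   1.2 -31.7]
336 134 [-26.4   1.3 -29.7]
336 136 [-24.8   1.2 -31.7]
```

Call:
jog_arm(targets=[{"xyz":[-0.01,0,0],"spin":0},{"xyz":[0,0,0],"spin":0},{"xyz":[0,0,0],"spin":0},{"xyz":[0,0,0],"spin":0},{"xyz":[0,0,0],"spin":0},{"xyz":[0,0,0],"spin":0},{"xyz":[0,0,0],"spin":0},{"xyz":[0,0,0],"spin":0},{"xyz":[0,0,0],"spin":0},{"xyz":[0,0,0],"spin":0}], gripper=40)

```text
time: 5.55
tool_pos: [608.1, -269.2, 104.4]
tcp_rot: [3.141, -0.001, 0.327]
contact_force: [5.5, 1.0, -0.9]
grip_width: 44.9
finger_force: 30.0
```

Call:
jog_arm(targets=[{"xyz":[0,0,0.006],"spin":0},{"xyz":[0,0,0.006],"spin":0},{"xyz":[0,0,0.006],"spin":0},{"xyz":[0,0,0.006],"spin":0},{"xyz":[0,0,0.006],"spin":0},{"xyz":[0,0,0],"spin":0},{"xyz":[0,0,0],"spin":0},{"xyz":[0,0,0],"spin":0},{"xyz":[0,0,0],"spin":0},{"xyz":[0,0,0],"spin":0}])

```text
time: 6.8
tool_pos: [608.2, -269.2, 102.3]
tcp_rot: [3.141, -0.001, 0.327]
contact_force: [6.2, 1.8, 0.2]
grip_width: 44.9
finger_force: 30.0
```

Call:
jog_arm(targets=[{"xyz":[0.005,0,0.005],"spin":0},{"xyz":[0,0,0.005],"spin":0},{"xyz":[0,0,0.005],"spin":0},{"xyz":[0,0,0.005],"spin":0},{"xyz":[0,0,0],"spin":0},{"xyz":[0,0,0],"spin":0},{"xyz":[0,0,0],"spin":0},{"xyz":[0,0,0],"spin":0},{"xyz":[0,0,0],"spin":0},{"xyz":[0,0,0],"spin":0}])

```text
time: 8.05
tool_pos: [608.2, -269.2, 100.3]
tcp_rot: [3.141, -0.0, 0.327]
contact_force: [5.4, 0.2, 0.6]
grip_width: 45.2
finger_force: 30.0
```

Call:
jog_arm(targets=[{"xyz":[0.01,0,0.005],"spin":0},{"xyz":[0,0,0.005],"spin":0},{"xyz":[0,0,0.005],"spin":0},{"xyz":[0,0,0.005],"spin":0},{"xyz":[0,0,0],"spin":0},{"xyz":[0,0,0],"spin":0},{"xyz":[0,0,0],"spin":0},{"xyz":[0,0,0],"spin":0},{"xyz":[0,0,0],"spin":0},{"xyz":[0,0,0],"spin":0}])

```text
time: 9.3
tool_pos: [608.5, -269.0, 98.5]
tcp_rot: [-3.141, 0.001, 0.327]
contact_force: [-2.4, -3.7, 0.1]
grip_width: 45.1
finger_force: 30.0
```

Call:
jog_arm(targets=[{"xyz":[-0.004,0,0.005],"spin":0},{"xyz":[0,0,0.005],"spin":0},{"xyz":[0,0,0.005],"spin":0},{"xyz":[0,0,0.005],"spin":0},{"xyz":[0,0,0],"spin":0},{"xyz":[0,0,0],"spin":0},{"xyz":[0,0,0],"spin":0},{"xyz":[0,0,0],"spin":0},{"xyz":[0,0,0],"spin":0},{"xyz":[0,0,0],"spin":0}])

```text
time: 10.55
tool_pos: [608.5, -269.0, 97.1]
tcp_rot: [3.142, 0.0, 0.327]
contact_force: [-2.9, -3.8, 1.2]
grip_width: 45.0
finger_force: 30.0
```

```bash
python3 - <<'E'
from plant import bot
import numpy as np
for k in range(4):
    bot.capture("side"); o=bot.get_obs(); print(o['time'],o['tool_pos'].round(2),o['contact_force'].round(1),o['moment'].round(2),o['tau'].round(2))
E
```

```text
10.6 [ 608.46 -268.98   97.03] [-2.8 -4.   0.5] [-0.65  0.48 -0.01] [  3.24 -59.09 -23.32   1.47  -0.23  -0.  ]
10.65 [ 608.45 -269.     97.04] [-3.  -4.6  0.4] [-0.63  0.53 -0.03] [  3.24 -59.09 -23.32   1.47  -0.23  -0.  ]
10.7 [ 608.48 -268.98   97.05] [-2.7 -3.9  0.8] [-0.71  0.47  0.03] [  3.24 -59.09 -23.32   1.47  -0.23  -0.  ]
10.75 [ 608.45 -268.99   97.02] [-2.7 -3.9  0.6] [-0.71  0.51 -0.01] [  3.24 -59.09 -23.32   1.47  -0.23  -0.  ]
```

Call:
jog_arm(targets=[{"xyz":[-0.003,0.003,0.005],"spin":0},{"xyz":[0,0,0.005],"spin":0},{"xyz":[0,0,0.005],"spin":0},{"xyz":[0,0,0.005],"spin":0},{"xyz":[0,0,0],"spin":0},{"xyz":[0,0,0],"spin":0},{"xyz":[0,0,0],"spin":0},{"xyz":[0,0,0],"spin":0},{"xyz":[0,0,0],"spin":0},{"xyz":[0,0,0],"spin":0}])

```text
time: 12.0
tool_pos: [608.4, -269.1, 95.5]
tcp_rot: [-3.141, -0.0, 0.327]
contact_force: [-1.1, 0.2, -0.0]
grip_width: 44.8
finger_force: 30.0
```

Call:
jog_arm(targets=[{"xyz":[0,0,0.008],"spin":0},{"xyz":[0,0,0.008],"spin":0},{"xyz":[0,0,0.008],"spin":0},{"xyz":[0,0,0],"spin":0},{"xyz":[0,0,0],"spin":0},{"xyz":[0,0,0],"spin":0},{"xyz":[0,0,0],"spin":0},{"xyz":[0,0,0],"spin":0},{"xyz":[0,0,0],"spin":0},{"xyz":[0,0,0],"spin":0}])

```text
time: 13.25
tool_pos: [608.4, -269.1, 93.6]
tcp_rot: [-3.141, -0.0, 0.327]
contact_force: [-0.9, 1.6, -0.1]
grip_width: 45.1
finger_force: 30.0
```

Call:
jog_arm(targets=[{"xyz":[0,0,0.008],"spin":0},{"xyz":[0,0,0.008],"spin":0},{"xyz":[0,0,0.008],"spin":0},{"xyz":[0,0,0],"spin":0},{"xyz":[0,0,0],"spin":0},{"xyz":[0,0,0],"spin":0},{"xyz":[0,0,0],"spin":0},{"xyz":[0,0,0],"spin":0},{"xyz":[0,0,0],"spin":0},{"xyz":[0,0,0],"spin":0}])

```text
time: 14.5
tool_pos: [608.4, -269.1, 91.6]
tcp_rot: [-3.142, 0.0, 0.327]
contact_force: [-1.3, 2.9, 0.4]
grip_width: 45.0
finger_force: 30.0
```

Call:
jog_arm(targets=[{"xyz":[0,-0.002,0.008],"spin":0},{"xyz":[0,0,0.008],"spin":0},{"xyz":[0,0,0.008],"spin":0},{"xyz":[0,0,0],"spin":0},{"xyz":[0,0,0],"spin":0},{"xyz":[0,0,0],"spin":0},{"xyz":[0,0,0],"spin":0},{"xyz":[0,0,0],"spin":0},{"xyz":[0,0,0],"spin":0},{"xyz":[0,0,0],"spin":0}])

```text
time: 15.75
tool_pos: [608.6, -269.3, 90.3]
tcp_rot: [3.141, -0.001, 0.327]
contact_force: [-2.9, 3.5, 6.2]
grip_width: 44.4
finger_force: 30.0
```

Call:
jog_arm(targets=[{"xyz":[0,-0.004,0.006],"spin":0},{"xyz":[0,0,0],"spin":0},{"xyz":[0,0,0],"spin":0},{"xyz":[0,0,0],"spin":0},{"xyz":[0,0,0],"spin":-0.5},{"xyz":[0,0,0],"spin":-0.7},{"xyz":[0,0,0],"spin":-0.7},{"xyz":[0,0,0],"spin":-0.6},{"xyz":[0,0,0],"spin":0},{"xyz":[0,0,0],"spin":0}])

```text
time: 17.0
tool_pos: [608.7, -269.5, 89.7]
tcp_rot: [3.14, -0.0, 0.575]
contact_force: [0.6, -1.1, 3.6]
grip_width: 44.6
finger_force: 30.0
```

```bash
python3 - <<'E'
from plant import bot
import numpy as np
for k in range(2):
    bot.capture("side"); o=bot.get_obs(); print(o['time'],o['tool_pos'].round(2),o['tcp_rot'].round(3),o['contact_force'].round(1),o['moment'].round(2),o['joint_positions'][5])
E
```

```text
17.05 [ 608.74 -269.52   89.68] [ 3.14  -0.     0.576] [ 0.3 -0.9  3. ] [-0.21 -0.08  0.02] 0.463746642203737
17.1 [ 608.73 -269.55   89.66] [ 3.14  -0.     0.576] [ 0.  -0.5  3.3] [-0.23 -0.18  0.03] 0.46358267466549674
```

Call:
jog_arm(targets=[{"xyz":[0,0,0.005],"spin":0},{"xyz":[0,0,0.005],"spin":0},{"xyz":[0,0,0],"spin":0},{"xyz":[0,0,0],"spin":0},{"xyz":[0,0,0],"spin":0},{"xyz":[0,0,0],"spin":0},{"xyz":[0,0,0],"spin":0},{"xyz":[0,0,0],"spin":0},{"xyz":[0,0,0],"spin":0},{"xyz":[0,0,0],"spin":0}])

```text
time: 18.35
tool_pos: [608.7, -269.5, 89.4]
tcp_rot: [3.139, -0.001, 0.576]
contact_force: [0.8, -2.0, 7.1]
grip_width: 44.6
finger_force: 30.0
```

Call:
jog_arm(targets=[{"xyz":[0,0,0.006],"spin":0},{"xyz":[0,0,0],"spin":0},{"xyz":[0,0,0],"spin":-0.5},{"xyz":[0,0,0],"spin":-0.7},{"xyz":[0,0,0],"spin":-0.8},{"xyz":[0,0,0],"spin":-0.8},{"xyz":[0,0,0],"spin":-0.8},{"xyz":[0,0,0],"spin":-0.6},{"xyz":[0,0,0],"spin":-0.3},{"xyz":[0,0,0],"spin":0}])

```text
time: 19.6
tool_pos: [608.8, -269.0, 88.9]
tcp_rot: [3.14, -0.0, 1.027]
contact_force: [0.7, 0.9, 7.5]
grip_width: 44.8
finger_force: 30.0
```

```bash
python3 - <<'E'
from plant import bot
import numpy as np
for k in range(2):
    bot.capture("side"); o=bot.get_obs(); print(o['time'],o['tool_pos'].round(2),o['tcp_rot'].round(3),o['contact_force'].round(1),o['moment'].round(2),o['joint_positions'][5])
E
```

```text
19.65 [ 608.79 -269.04   88.97] [ 3.14  -0.     1.027] [ 0.5 -0.5  7.5] [-0.08 -0.1  -0.02] 0.013072221632939356
19.7 [ 608.78 -269.02   88.96] [ 3.14  -0.     1.027] [ 0.8 -0.1  7.3] [-0.02 -0.02 -0.01] 0.013115027690270245
```

Call:
jog_arm(targets=[{"xyz":[0,0,0.005],"spin":0},{"xyz":[0,0,0],"spin":0},{"xyz":[0,0,0],"spin":-0.4},{"xyz":[0,0,0],"spin":-0.8},{"xyz":[0,0,0],"spin":-0.9},{"xyz":[0,0,0],"spin":-0.9},{"xyz":[0,0,0],"spin":-0.9},{"xyz":[0,0,0],"spin":-0.9},{"xyz":[0,0,0],"spin":-0.9},{"xyz":[0,0,0],"spin":-0.8}])

```text
time: 20.95
tool_pos: [608.9, -269.0, 88.7]
tcp_rot: [3.14, 0.001, 1.679]
contact_force: [0.3, -0.9, 7.3]
grip_width: 44.8
finger_force: 30.0
```

```bash
python3 - <<'E'
from plant import bot
o=bot.get_obs(); print(o['time'],o['tool_pos'].round(2),o['tcp_rot'].round(3),o['contact_force'].round(1),o['moment'].round(2),o['joint_positions'][5])
E
```

```text
20.95 [ 608.86 -269.05   88.68] [3.140e+00 1.000e-03 1.679e+00] [ 0.3 -0.9  7.3] [-0.04 -0.09  0.06] -0.6396244256279523
```

Call:
jog_arm(targets=[{"xyz":[0,0,0.005],"spin":0},{"xyz":[0,0,0.003],"spin":0},{"xyz":[0,0,0],"spin":-0.3},{"xyz":[0,0,0],"spin":-0.7},{"xyz":[0,0,0],"spin":-0.8},{"xyz":[0,0,0],"spin":-0.8},{"xyz":[0,0,0],"spin":-0.8},{"xyz":[0,0,0],"spin":-0.8},{"xyz":[0,0,0],"spin":-0.8},{"xyz":[0,0,0],"spin":-0.5}])

```text
time: 22.2
tool_pos: [609.0, -269.0, 88.3]
tcp_rot: [3.14, 0.002, 2.228]
contact_force: [-0.6, 0.3, 8.6]
grip_width: 44.8
finger_force: 30.0
```

```bash
python3 - <<'E'
from plant import bot
o=bot.get_obs(); print(o['time'],o['tool_pos'].round(2),o['tcp_rot'].round(3),o['contact_force'].round(1),o['moment'].round(2),o['joint_positions'][5])
E
```

```text
22.2 [ 609.02 -269.01   88.34] [3.140e+00 2.000e-03 2.228e+00] [-0.6  0.3  8.6] [ 0.1  -0.15 -0.07] -1.1888135197937473
```

Call:
jog_arm(targets=[{"xyz":[0,0,0.003],"spin":-0.3},{"xyz":[0,0,0],"spin":-0.6},{"xyz":[0,0,0],"spin":-0.8},{"xyz":[0,0,0],"spin":-0.8},{"xyz":[0,0,0],"spin":-0.8},{"xyz":[0,0,0],"spin":-0.8},{"xyz":[0,0,0],"spin":-0.3},{"xyz":[0,0,0],"spin":0},{"xyz":[0,0,0],"spin":0},{"xyz":[0,0,0],"spin":0}])

```text
time: 23.45
tool_pos: [609.1, -269.0, 88.3]
tcp_rot: [3.141, 0.003, 2.667]
contact_force: [-0.8, 1.2, 9.4]
grip_width: 45.0
finger_force: 30.0
```

```bash
python3 - <<'E'
from plant import bot
o=bot.get_obs(); print(o['time'],o['tool_pos'].round(2),o['tcp_rot'].round(3),o['contact_force'].round(1),o['moment'].round(2),o['joint_positions'][5])
E
```

```text
23.45 [ 609.13 -268.98   88.25] [3.141e+00 3.000e-03 2.667e+00] [-0.8  1.2  9.4] [ 0.11 -0.18 -0.03] -1.6268526089875919
```

Call:
jog_arm(targets=[{"xyz":[0,0,-0.02],"spin":0},{"xyz":[0,0,-0.03],"spin":0},{"xyz":[0,0,-0.03],"spin":0},{"xyz":[0,0,-0.03],"spin":0},{"xyz":[0,0,-0.03],"spin":0},{"xyz":[0,0,-0.03],"spin":0},{"xyz":[0,0,-0.02],"spin":0},{"xyz":[0,0,-0.01],"spin":0},{"xyz":[0,0,0],"spin":0},{"xyz":[0,0,0],"spin":0}])

```text
time: 24.7
tool_pos: [608.4, -268.6, 102.9]
tcp_rot: [3.141, 0.0, 2.667]
contact_force: [3.5, 1.2, 0.4]
grip_width: 44.9
finger_force: 30.0
```

```bash
python3 - <<'E'
from plant import bot
o=bot.get_obs(); print(o['time'],o['tool_pos'].round(2),o['tcp_rot'].round(3),o['contact_force'].round(1),o['moment'].round(2),o['joint_positions'][5])
E
```

```text
24.7 [ 608.38 -268.64  102.9 ] [3.141 0.    2.667] [3.5 1.2 0.4] [ 0.32 -1.01 -0.06] -1.6271755394005842
```

Call:
jog_arm(targets=[{"xyz":[0,0,-0.02],"spin":0},{"xyz":[0,0,-0.02],"spin":0},{"xyz":[0,0,-0.01],"spin":0},{"xyz":[0,0,-0.005],"spin":0},{"xyz":[0,0,-0.005],"spin":0},{"xyz":[0,0,-0.005],"spin":0},{"xyz":[0,0,0],"spin":0},{"xyz":[0,0,0],"spin":0},{"xyz":[0,0,0],"spin":0},{"xyz":[0,0,0],"spin":0}])

```text
time: 25.95
tool_pos: [608.3, -268.7, 107.8]
tcp_rot: [3.141, -0.0, 2.667]
contact_force: [4.6, 1.8, -1.1]
grip_width: 44.5
finger_force: 30.0
```

```bash
python3 - <<'E'
from plant import bot
from h import *
im=bot.capture("side")
o=bot.get_obs(); print(o['time'],o['tool_pos'].round(2),o['tcp_rot'].round(3),o['contact_force'].round(1),o['moment'].round(2),o['joint_positions'][5])
cv2.imwrite('pics/c3.png',cv2.resize(im[180:300,285:405],(600,600),interpolation=2))
E
```

```text
26.0 [ 608.32 -268.64  107.83] [ 3.141 -0.     2.667] [ 5.5  0.4 -1.1] [ 0.23 -1.11  0.02] -1.6271919852854886
```

View pics/c3.png

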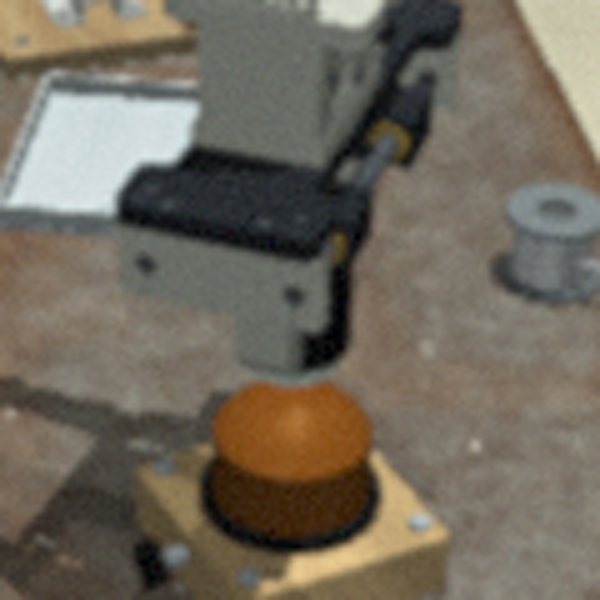

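The picture shows the gripped cap above the shoulder at crop (290,370), and the bottle hasn't been disturbed. I keep lifting gently.

Call:
jog_arm(targets=[{"xyz":[-0.004,0.004,-0.006],"spin":0},{"xyz":[0,0,-0.006],"spin":0},{"xyz":[0,0,-0.006],"spin":0},{"xyz":[0,0,-0.006],"spin":0},{"xyz":[0,0,0],"spin":0},{"xyz":[0,0,0],"spin":0},{"xyz":[0,0,0],"spin":0},{"xyz":[0,0,0],"spin":0},{"xyz":[0,0,0],"spin":0},{"xyz":[0,0,0],"spin":0}])

```text
time: 27.25
tool_pos: [608.6, -268.7, 109.8]
tcp_rot: [-3.141, -0.0, 2.667]
contact_force: [1.2, -0.5, -1.7]
grip_width: 44.9
finger_force: 30.0
```

Call:
jog_arm(targets=[{"xyz":[0,0,-0.006],"spin":0},{"xyz":[0,0,-0.006],"spin":0},{"xyz":[0,0,-0.006],"spin":0},{"xyz":[0,0,-0.006],"spin":0},{"xyz":[0,0,0],"spin":0},{"xyz":[0,0,0],"spin":0},{"xyz":[0,0,0],"spin":0},{"xyz":[0,0,0],"spin":0},{"xyz":[0,0,0],"spin":0},{"xyz":[0,0,0],"spin":0}])

```text
time: 28.5
tool_pos: [608.7, -268.7, 111.8]
tcp_rot: [-3.141, 0.0, 2.667]
contact_force: [-0.4, 0.5, -0.2]
grip_width: 44.7
finger_force: 30.0
```

Call:
jog_arm(targets=[{"xyz":[0,0,-0.006],"spin":0},{"xyz":[0,0,-0.006],"spin":0},{"xyz":[0,0,-0.006],"spin":0},{"xyz":[0,0,-0.006],"spin":0},{"xyz":[0,0,-0.006],"spin":0},{"xyz":[0,0,0],"spin":0},{"xyz":[0,0,0],"spin":0},{"xyz":[0,0,0],"spin":0},{"xyz":[0,0,0],"spin":0},{"xyz":[0,0,0],"spin":0}])

```text
time: 29.75
tool_pos: [608.7, -268.7, 114.2]
tcp_rot: [-3.142, 0.0, 2.667]
contact_force: [0.3, 0.6, -0.9]
grip_width: 44.9
finger_force: 30.0
```

Call:
jog_arm(targets=[{"xyz":[0,0,-0.1],"spin":0},{"xyz":[0,0,-0.2],"spin":0},{"xyz":[0,0,-0.25],"spin":0},{"xyz":[0,0,-0.2],"spin":0},{"xyz":[0.148,0.244,0],"spin":0},{"xyz":[0.296,0.488,0],"spin":0},{"xyz":[0.296,0.488,0],"spin":0},{"xyz":[0.296,0.488,0],"spin":0},{"xyz":[0.296,0.488,0],"spin":0},{"xyz":[0.296,0.488,0],"spin":0}])

```text
time: 31.0
tool_pos: [589.7, -15.3, 173.7]
tcp_rot: [-3.141, -0.001, 2.668]
contact_force: [-0.4, -0.4, -0.6]
grip_width: 44.9
finger_force: 30.0
```

Call:
jog_arm(targets=[{"xyz":[0.296,0.488,0],"spin":0},{"xyz":[0.148,0.244,0],"spin":0},{"xyz":[0,0,0.1],"spin":0},{"xyz":[0,0,0.3],"spin":0},{"xyz":[0,0,0.4],"spin":0},{"xyz":[0,0,0.4],"spin":0},{"xyz":[0,0,0.2],"spin":0},{"xyz":[0,0,0.1],"spin":0},{"xyz":[0,0,0],"spin":0},{"xyz":[0,0,0],"spin":0}])

```text
time: 32.25
tool_pos: [586.9, 50.1, 55.2]
tcp_rot: [3.141, 0.002, 2.667]
contact_force: [-0.5, 0.3, 0.1]
grip_width: 44.8
finger_force: 30.0
```

```bash
python3 - <<'E'
from plant import bot
from h import *
c=bot.get_calibration("side"); im=bot.capture("side")
o=bot.get_obs(); print(o['time'],o['tool_pos'].round(2),o['tcp_rot'].round(3),o['contact_force'].round(1),o['moment'].round(2),o['grip_width'],o['finger_force'])
t=o['tool_pos']
for z in (t[2],t[2]-2,t[2]-12,t[2]-21): print(z.round(1),((proj(c,[t[0],t[1],z])-[265,140])*5).round(0))
cv2.imwrite('pics/c4.png',cv2.resize(im[140:260,265:385],(600,600),interpolation=2))
E
```

```text
32.3 [586.89  50.14  55.22] [3.141e+00 2.000e-03 2.667e+00] [ 1.   0.9 -1.6] [ 0.06 -0.12 -0.02] 44.95320044254911 29.999835148919374
55.2 [254. 268.]
53.2 [254. 272.]
43.2 [254. 289.]
34.2 [254. 304.]
```

View pics/c4.png

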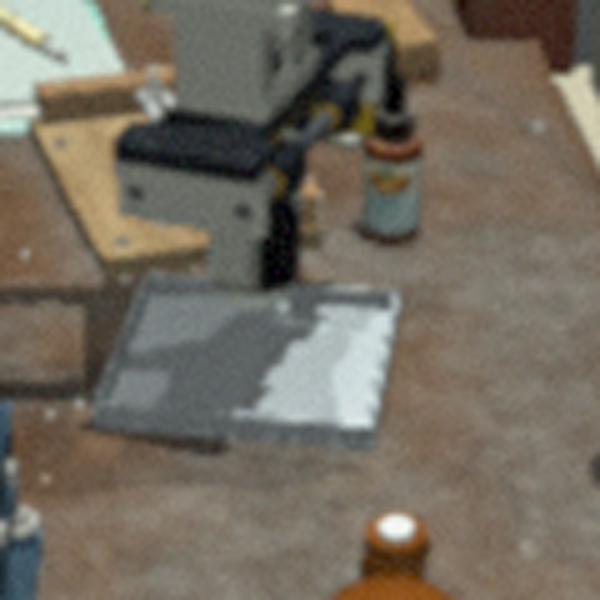

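The picture shows the open bottle at crop (395,530), with the neck and white plug exposed. The cap is in the gripper over the tray at crop (255,270). I lower it into the tray.

Call:
jog_arm(targets=[{"xyz":[0,0,0.06],"spin":0},{"xyz":[0,0,0.1],"spin":0},{"xyz":[0,0,0.1],"spin":0},{"xyz":[0,0,0.05],"spin":0},{"xyz":[0,0,0.02],"spin":0},{"xyz":[0,0,0.02],"spin":0},{"xyz":[0,0,0.02],"spin":0},{"xyz":[0,0,0.02],"spin":0},{"xyz":[0,0,0],"spin":0},{"xyz":[0,0,0],"spin":0}])

```text
time: 33.55
tool_pos: [586.3, 50.2, 23.0]
tcp_rot: [-3.142, 0.0, 2.667]
contact_force: [-0.1, -0.8, -0.7]
grip_width: 44.9
finger_force: 30.0
```

```bash
python3 - <<'E'
from plant import bot
import numpy as np
a=[]
for k in range(2):
    bot.capture("side"); o=bot.get_obs(); print(o['time'],o['tool_pos'].round(2),o['contact_force'].round(1))
E
```

```text
33.6 [586.26  50.16  23.03] [ 0.2 -1.1 -1.2]
33.65 [586.25  50.19  23.02] [ 0.3 -1.1 -0.1]
```

Call:
jog_arm(targets=[{"xyz":[0,0,0.015],"spin":0},{"xyz":[0,0,0.015],"spin":0},{"xyz":[0,0,0.015],"spin":0},{"xyz":[0,0,0.015],"spin":0},{"xyz":[0,0,0.015],"spin":0},{"xyz":[0,0,0.015],"spin":0},{"xyz":[0,0,0],"spin":0},{"xyz":[0,0,0],"spin":0},{"xyz":[0,0,0],"spin":0},{"xyz":[0,0,0],"spin":0}])

```text
time: 34.9
tool_pos: [586.2, 50.2, 15.7]
tcp_rot: [-3.142, 0.0, 2.667]
contact_force: [0.1, -0.4, -1.1]
grip_width: 44.9
finger_force: 30.0
```

```bash
python3 - <<'E'
from plant import bot
for k in range(2):
    bot.capture("side"); o=bot.get_obs(); print(o['time'],o['tool_pos'].round(2),o['contact_force'].round(1))
E
```

```text
34.95 [586.21  50.15  15.74] [ 0.4  0.7 -1.3]
35.0 [586.21  50.17  15.75] [ 0.2 -0.3 -1.4]
```

Call:
jog_arm(targets=[{"xyz":[0,0,0.01],"spin":0},{"xyz":[0,0,0.01],"spin":0},{"xyz":[0,0,0.01],"spin":0},{"xyz":[0,0,0.01],"spin":0},{"xyz":[0,0,0.01],"spin":0},{"xyz":[0,0,0],"spin":0},{"xyz":[0,0,0],"spin":0},{"xyz":[0,0,0],"spin":0},{"xyz":[0,0,0],"spin":0},{"xyz":[0,0,0],"spin":0}])

```text
time: 36.25
tool_pos: [586.1, 50.2, 11.7]
tcp_rot: [-3.141, -0.0, 2.667]
contact_force: [0.2, 0.5, -0.6]
grip_width: 44.9
finger_force: 30.0
```

```bash
python3 - <<'E'
from plant import bot
for k in range(2):
    bot.capture("side"); o=bot.get_obs(); print(o['time'],o['tool_pos'].round(2),o['contact_force'].round(1))
E
```

```text
36.3 [586.1   50.13  11.68] [-0.1  0.1 -0.5]
36.35 [586.13  50.16  11.67] [ 0.1 -0.6 -0.7]
```

Call:
jog_arm(targets=[{"xyz":[0,0,0.008],"spin":0},{"xyz":[0,0,0.008],"spin":0},{"xyz":[0,0,0.008],"spin":0},{"xyz":[0,0,0.006],"spin":0},{"xyz":[0,0,0],"spin":0},{"xyz":[0,0,0],"spin":0},{"xyz":[0,0,0],"spin":0},{"xyz":[0,0,0],"spin":0},{"xyz":[0,0,0],"spin":0},{"xyz":[0,0,0],"spin":0}])

```text
time: 37.6
tool_pos: [586.2, 50.2, 9.3]
tcp_rot: [-3.141, 0.0, 2.667]
contact_force: [-0.6, 0.2, -0.4]
grip_width: 44.7
finger_force: 30.0
```

```bash
python3 - <<'E'
from plant import bot
for k in range(2):
    bot.capture("side"); o=bot.get_obs(); print(o['time'],o['tool_pos'].round(2),o['contact_force'].round(1))
E
```

```text
37.65 [586.19  50.18   9.3 ] [ 0.1 -0.1  0.2]
37.7 [586.2   50.16   9.28] [-0.8 -1.  -1.2]
```

Call:
jog_arm(targets=[{"xyz":[0,0,0.008],"spin":0},{"xyz":[0,0,0.008],"spin":0},{"xyz":[0,0,0.008],"spin":0},{"xyz":[0,0,0],"spin":0},{"xyz":[0,0,0],"spin":0},{"xyz":[0,0,0],"spin":0},{"xyz":[0,0,0],"spin":0},{"xyz":[0,0,0],"spin":0},{"xyz":[0,0,0],"spin":0},{"xyz":[0,0,0],"spin":0}])

```text
time: 38.95
tool_pos: [586.2, 50.2, 7.4]
tcp_rot: [-3.141, -0.0, 2.667]
contact_force: [-0.2, 1.0, -1.5]
grip_width: 44.7
finger_force: 30.0
```

```bash
python3 - <<'E'
from plant import bot
from h import *
im=bot.capture("side"); o=bot.get_obs(); print(o['time'],o['tool_pos'].round(2),o['contact_force'].round(1))
cv2.imwrite('pics/c5.png',cv2.resize(im[160:240,280:360],(600,600),interpolation=2))
E
```

```text
39.0 [586.21  50.16   7.38] [-0.2 -0.7 -1. ]
```

View pics/c5.png

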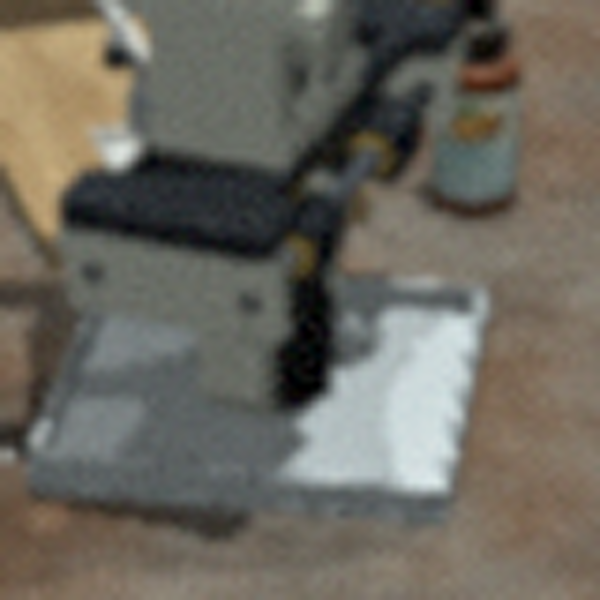

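The picture shows the cap and fingers just above the tray floor at crop (300,400), inside the walls. I go down a little more.

Call:
jog_arm(targets=[{"xyz":[0,0,0.006],"spin":0},{"xyz":[0,0,0.006],"spin":0},{"xyz":[0,0,0.006],"spin":0},{"xyz":[0,0,0.004],"spin":0},{"xyz":[0,0,0],"spin":0},{"xyz":[0,0,0],"spin":0},{"xyz":[0,0,0],"spin":0},{"xyz":[0,0,0],"spin":0},{"xyz":[0,0,0],"spin":0},{"xyz":[0,0,0],"spin":0}])

```text
time: 40.25
tool_pos: [586.2, 50.2, 5.6]
tcp_rot: [-3.142, 0.0, 2.667]
contact_force: [0.6, -0.5, 0.8]
grip_width: 44.8
finger_force: 30.0
```

Call:
jog_arm(targets=[{"xyz":[0,0,0],"spin":0},{"xyz":[0,0,0],"spin":0},{"xyz":[0,0,0],"spin":0},{"xyz":[0,0,0],"spin":0},{"xyz":[0,0,0],"spin":0},{"xyz":[0,0,-0.05],"spin":0},{"xyz":[0,0,-0.1],"spin":0},{"xyz":[0,0,-0.2],"spin":0},{"xyz":[0,0,-0.3],"spin":0},{"xyz":[0,0,-0.3],"spin":0}], gripper=70)

```text
time: 41.5
tool_pos: [586.4, 50.2, 83.6]
tcp_rot: [3.141, 0.001, 2.667]
contact_force: [-0.9, -0.4, 0.6]
grip_width: 64.1
finger_force: 0.0
```

Call:
jog_arm(targets=[{"xyz":[0,0,-0.4],"spin":0},{"xyz":[0,0,-0.2],"spin":0},{"xyz":[0,0,0],"spin":0},{"xyz":[0,0,0],"spin":0},{"xyz":[0,0,0],"spin":0},{"xyz":[0,0,0],"spin":0},{"xyz":[0,0,0],"spin":0},{"xyz":[0,0,0],"spin":0},{"xyz":[0,0,0],"spin":0},{"xyz":[0,0,0],"spin":0}])

```text
time: 42.75
tool_pos: [586.2, 50.2, 129.7]
tcp_rot: [-3.142, 0.0, 2.667]
contact_force: [-0.5, 0.5, 0.0]
grip_width: 64.6
finger_force: 0.0
```

```bash
python3 - <<'E'
from plant import bot
from h import *
im=bot.capture("side"); o=bot.get_obs(); print(o['time'],o['tool_pos'].round(2),o['contact_force'].round(1),o['grip_width'])
cv2.imwrite('pics/c6.png',cv2.resize(im[140:320,260:440],(600,600),interpolation=2))
E
```

```text
42.8 [586.2   50.17 129.71] [ 0.6 -0.1 -0.5] 64.28673535538626
```

View pics/c6.png

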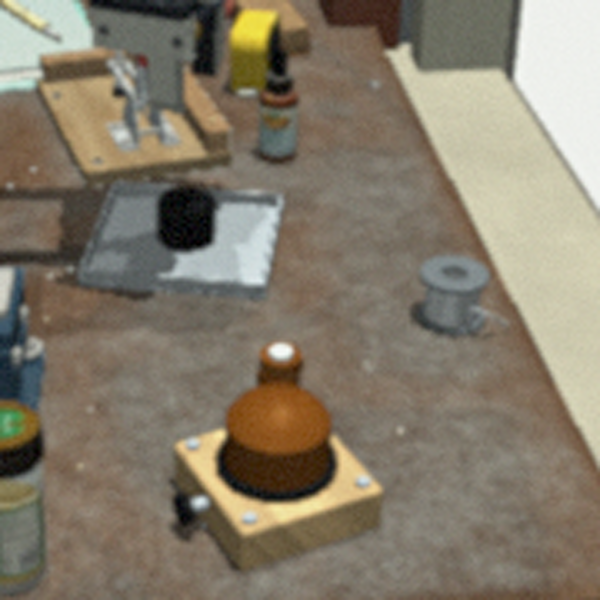

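The cap stands upright in the tray at crop (187,217). The bottle is open, the bystanders are where they were, and the gripper is clear. I hand in the job.

```bash
python3 -c "
from plant import bot
print(bot.close_job())"
```

```text
the job is handed in; nothing more can be done
None
```

The bottle is open and its cap stands upright in the steel tray; the pin jar, solder spool and dropper bottle were not touched, and I handed the job in at about 43 s (no verdict was returned).

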